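# Square the forming block into the corner stop

## Robot

A 6-joint arm with a two-finger parallel gripper is mounted at the origin on a cart in front of the work surface, level with it; the furniture and walls round the work are solid. World frame = base frame: x ahead of the robot, y to its left, z up, the work surface at z = 0. Lengths are in m, angles in degrees, forces in N, time in s.
With the tool pointing down it reaches from about 0.375 to 0.9 m from the base axis. Payload 3.1 kg.
Tool frame: the origin (TCP) lies between the finger pads; the fingertips stand 11 mm ahead of it and the grasp point (between the pads) lies 8 mm behind it; z points along the fingers, y is the line along which they close (so a half turn about z gives the same grasp; the last joint's range is limited). The gripper opens to 87 mm and grips with 3 to 60 N. Pads are 19 mm wide; open, the fingers measure 117 mm over their backs; the gripper's body (75 mm by 190 mm) begins 51 mm behind the grasp point.
Start: joints at [57.668, 30.224, 82.088, -0, 67.689, -10.227], TCP at [0.235, 0.579, 0.234] pointing down, gripper open.
Joint ranges: [-176.69, 176.69], [-43.24, 126.21], [12.49, 139.97], [-82, 262], [0, 151.66], [-163.58, 163.58]. Speed limits (degrees/s): [159.86, 159.86, 180, 180, 180, 180].

## Interface

Orientations are given as a 3x3 rotation matrix whose columns are the frame's x, y, z axes.
In Python, from rig import bot, viewer, workorder, nets gives the robot as it stands. The module is installed in compiled form; this text tells all that it offers.
- The arm moves only by the tool move_arm, never from a script. Its argument "increments" is a list of rows, each a list of 7 numbers: the shift along the tool's x, y, z normalised to -1 to 1, where 1 is 0.3 m, then the turn, a rotation vector about the tool's x, y, z normalised to -1 to 1, where 1 is pi rad, then the opening, from 0 (shut) to 1 (fully open). In form: [[tx, ty, tz, wx, wy, wz, grip], ...]. A call has 1 to 10 rows; each row is the pose to reach, as a shift and turn from the pose commanded when the call began, along the tool's axes at that moment, turning the shorter way round; what a row does not reach only later rows make up. A row lasts 1/12 s, in which the tool goes at most 41.7 mm and 7.16 degrees, less where a joint would pass 70% of its speed; a pose out of reach is approached as far as the arm can. A call with a number of a shift or a turn outside -1 to 1 is refused whole. A call with a gripper value outside its range is refused whole. The fingers move at their own pace and stop on an object; the grip force is fixed at half the most. Time passes only in rows, so rows that repeat a pose let the fingers close. It gives the time, the measured TCP pose, the force, the opening and the grip force at its end, in the units of the state.
- bot.read_state(): the state, without advancing time (a new reading comes with each control period).
- viewer.capture(name): name is "side" or "top"; returns a dict with "image" (420x560x3 uint8, blue, green, red), "K" (3x3 intrinsics, pixels), "eye" and "orientation" of the camera in the world. Camera axes: x right, y up, looking along -z (the intrinsics and any distortion apply to the point x, -y, -z); pixel columns grow to the right and rows downward; lengths in m; the calibration is good to about 2 mm. A picture is of the moment at which its call begins. There is no depth.
- workorder.hand_in(): hands the job in; it is judged then, once.
Trained networks look in the newest picture that a camera, given by its name, has taken for a name from the list of things; names that differ only in an ending like _2 or _b are one class to them, and where a whole thing is asked for, a point or a joint stands for the part that bears it (a point fixed in the world has none). Each returns a list of dicts, best first, with "conf" (0 to 1); they miss things now and then, are a little off and sometimes report something else, mostly with a low value. They report only what shows in the picture. A call takes as long as a camera call.
- nets.find_in(camera, thing): "location" ([column, row] in pixels, amid what is visible of it).
The state is a dict: "time_s": time; "joint_positions": joint angles; "qvel": joint speeds; "tau": joint torques, N m; "position": TCP position; "tcp_rot": TCP orientation; "force": force on the tool from outside, world axes, zero at the start; "moment": the same for the moment, N m; "opening": opening from 0.0 (shut) to 1.0 (fully open); "grasp_force": force on a finger pad.
Only numpy, scipy, OpenCV 4.12 (cv2) and the standard library are available. Lean on these libraries where they do the work, as an engineer would, in place of code of your own. Each camera call takes 0.05 s, during which the arm holds its last target. There are 200 camera calls.

## Task

Pick up the steel forming block and stand it upright on the plate of the corner stop, its sides square to the two fences. Press it into the corner so that it bears on both fences at once with a few newtons each, and finish while still holding it pressed there with the gripper, without letting go. Leave the jar and the cube with the hollows where they stand.

Things in the scene. Friction and masses are not known exactly. Their poses are not given: they have to be found in the camera images.
- block_mid (a point): centre (half-way up) of the blackened steel forming block: a plain upright block 36 (own x) x 34 (own y) x 58 mm high (own z, up), about 0.5 kg, loose, standing upright on the bench, turned at most 0.5 rad from the bench's axes. It stands left of the corner stop, beside the cube with the hollows, nearer to the robot than the cube or farther.
- forming_block: the same block; origin at the centre of its underside
- corner_jig: corner stop, fixed to the bench: a grey plate 110 x 110 x 8 mm with two low dark steel fences along its far (own +x) and left (own +y) edges; open towards own -x and -y. Origin on the bench; the plate spans -59 to +51 mm in own x and y. Turned at most 0.4 rad. A block pushed along the plate while its weight or a downward push rests on it drags with several newtons of friction.
- corner (a point): the inside corner of the corner stop: where the inner faces of the two fences meet at the level of the plate's upper face (8 mm above the bench). Axes as the corner stop. The block seated in the corner has its centre at about -18, -17, +29 mm (or -17, -18, +29 if turned a quarter) from here.
- far_fence: fence of the corner stop whose inner face looks along own -x: 94 mm long in y, 12 mm thick, 18 mm high above the plate; rigid; its frame is that of the corner stop
- left_fence: fence of the corner stop whose inner face looks along own -y: 84 mm long in x, 12 mm thick, 18 mm high above the plate; rigid; its frame is that of the corner stop. Fingers that grip the block's upper half pass above both fences.
- dapping_cube: bystander: loose steel cube of 50 mm with round hollows in its faces; origin at the centre of its underside
- flux_jar: bystander: loose jar with a pale cap, 33 mm across, 62 mm high; origin at the centre of its underside

How it is judged (in metres and radians):
On the way:
1. the block is picked up off the bench (height (world z) of block_mid above 0.045 m and contact force between the fingers and forming_block above 1 N and horizontal distance between block_mid and corner above 0.05 m), for 0.2 s.
At the end, for the whole second after the job is handed in: The block stands on the corner stop's plate (centre 24-34 mm above it), tilt < 0.08 rad, square to the fences within 0.07 rad, centre 13-22 mm from each fence face, at rest, pressing each fence with > 1.5 N while the robot's fingers still bear on it with > 1.5 N (contact force between forming_block and far_fence above 1.5 N and contact force between forming_block and left_fence above 1.5 N and contact force between the fingers and forming_block above 1.5 N and x of block_mid in the frame of corner between -0.022 and -0.013 m and y of block_mid in the frame of corner between -0.022 and -0.013 m and z of block_mid in the frame of corner between 0.024 and 0.034 m and angle between block_mid's own z axis and vertical below 0.08 rad and (angle between the x axis of block_mid and the x axis of corner, either way round below 0.07 rad or angle between the x axis of block_mid and the y axis of corner, either way round below 0.07 rad) and linear speed of forming_block below 0.01 m/s); the arm keeps its last pose, push and grip.
It fails at once if the jar or the cube is moved more than 30 mm (distance of any of flux_jar, dapping_cube from where it was at the start of the episode above 0.03 m).
It also fails if it takes over 64 s, if anything falls off the work surface, if the arm or the gripper's body presses on something with over 40 N, if the wrist force passes 120 N, or if a joint passes its speed limit or range.

## Working session

There is one attempt and no reset: what is moved stays moved. The work goes in short steps, Python scripts to look and compute and a tool call to move; the robot and the scene stay as the last step left them, time stands still between calls to the robot, and variables do not carry over. Pictures are saved under pics/ and viewed, at most 10 in all, crops included, and the job is handed in when it is done.

Besides the shell and the picture viewer there is one more tool, called after ">>>" by a JSON object that holds its "method" and its "body", one argument or row to a line. move_arm: Moves the arm, as the interface text tells. Its arguments: {"type":"object","properties":{"increments":{"type":"array"}},"required":["increments"]}

```bash
mkdir -p pics; cat > h.py <<'E'
import numpy as np, cv2
from rig import bot, viewer, workorder, nets
def ray(c,px):
    K=np.array(c["K"]);d=np.linalg.inv(K)@[px[0],px[1],1]
    R=np.array(c["orientation"]);d=R@(d*[1,-1,-1]);return np.array(c["eye"]),d
def at_z(c,px,z):
    e,d=ray(c,px);return e+d*(z-e[2])/d[2]
def proj(c,p):
    q=np.array(c["orientation"]).T@(np.array(p)-c["eye"])*[1,-1,-1]
    q=np.array(c["K"])@q;return q[:2]/q[2]
E
python3 - <<'E'
from h import *
import pickle
s=bot.read_state();print(s)
C={}
for n in("side","top"):
    c=viewer.capture(n);C[n]=c;cv2.imwrite(f"pics/{n}0.png",c["image"]);print(n,c["eye"],c["orientation"],c["K"],[k for k in c])
    for t in("block_mid","corner","corner_jig","dapping_cube","flux_jar"):
        for r in nets.find_in(n,t)[:2]:print(t,r,at_z(c,r["location"],{"block_mid":.029,"dapping_cube":.025,"flux_jar":.031}.get(t,.008)))
pickle.dump(C,open("c0.pkl","wb"))
E
```

```text
{'time_s': 0.0, 'joint_positions': array([ 5.76691520e+01,  3.02787495e+01,  8.21556764e+01,  8.31287624e-04,
        6.76872708e+01, -1.02272191e+01]), 'qvel': array([ 0.13437278, -0.11445015,  0.02231948,  0.02047681,  0.03999203,
        0.02133791]), 'tau': array([-9.64483988e-04, -4.40038455e+01, -1.76589561e+01,  6.30873931e-02,
        5.83639496e-02, -1.75105324e-04]), 'position': array([0.23476875, 0.5784839 , 0.23257785]), 'tcp_rot': array([[-9.26502498e-01,  3.76286865e-01, -1.14727636e-03],
       [ 3.76288411e-01,  9.26500856e-01, -1.78755271e-03],
       [ 3.90319930e-04, -2.08787885e-03, -9.99997744e-01]]), 'force': array([0.63568757, 0.35994694, 0.02459078]), 'moment': array([ 0.00750079,  0.02609349, -0.05588771]), 'grasp_force': 0.0, 'opening': 1.001375425069998}
side [0.4646609  0.97501814 0.61309425] [[-0.99124194  0.09888761 -0.0875252 ]
 [-0.13129626 -0.66687223  0.73351395]
 [ 0.01416732  0.73858152  0.6740153 ]] [[474.43664355   0.         279.58621655]
 [  0.         474.43664355 220.09423682]
 [  0.           0.           1.        ]] ['image', 'K', 'eye', '
[... 427 characters left out ...]
245 0.33479567 0.031     ]
top [0.44642572 0.37762971 0.89261647] [[ 0.00922227  0.99076961 -0.13524248]
 [-0.99955138  0.01298792  0.02698784]
 [ 0.02849525  0.13493292  0.99044491]] [[380.99225384   0.         269.01607055]
 [  0.         380.99225384 205.9648376 ]
 [  0.           0.           1.        ]] ['image', 'K', 'eye', 'orientation']
block_mid {'location': [240.3, 259.8], 'conf': 0.71} [0.44177253 0.4173378  0.029     ]
corner {'location': [325.2, 228.9], 'conf': 0.56} [0.51489124 0.22179257 0.008     ]
corner_jig {'location': [327.2, 226.6], 'conf': 0.91} [0.52032697 0.21703865 0.008     ]
dapping_cube {'location': [235.1, 214.5], 'conf': 0.69} [0.54418532 0.43137782 0.025     ]
```

View pics/top0.png

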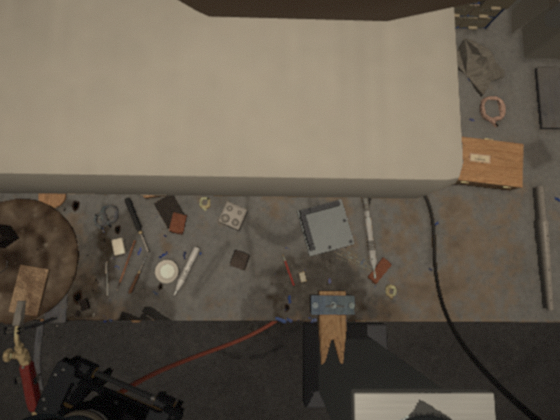

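View pics/side0.png

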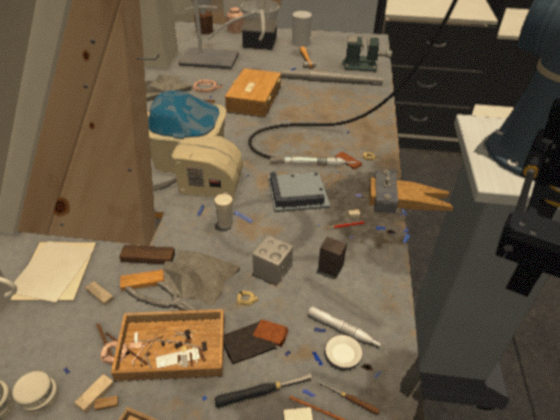

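The top view shows the block as a dark square near (240,260), the cube near (232,215) and the jig near (327,227). The jar is hidden in this view. The side view shows the block at (332,256), the cube at (272,258), the jig at (298,190) and the jar at (224,212). I'll zoom in on the block and jig to get their yaw.

```bash
python3 - <<'E'
from h import *
import pickle
C=pickle.load(open("c0.pkl","rb"))
def crop(n,x,y,w,h,f=6):
    return cv2.convertScaleAbs(cv2.resize(C[n]["image"][y:y+h,x:x+w],(w*f,h*f),interpolation=cv2.INTER_CUBIC),alpha=1.8)
a=np.hstack([crop("top",295,190,66,72,),crop("top",210,195,60,84,)[:432]]) if 0 else np.hstack([crop("top",295,192,66,72),crop("top",208,205,66,72)])
b=np.hstack([crop("side",262,160,76,60,5),crop("side",310,225,50,60,5)])
cv2.imwrite("pics/ct.png",a);cv2.imwrite("pics/cs.png",b)
E
```

```text
(no output)
```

View pics/ct.png

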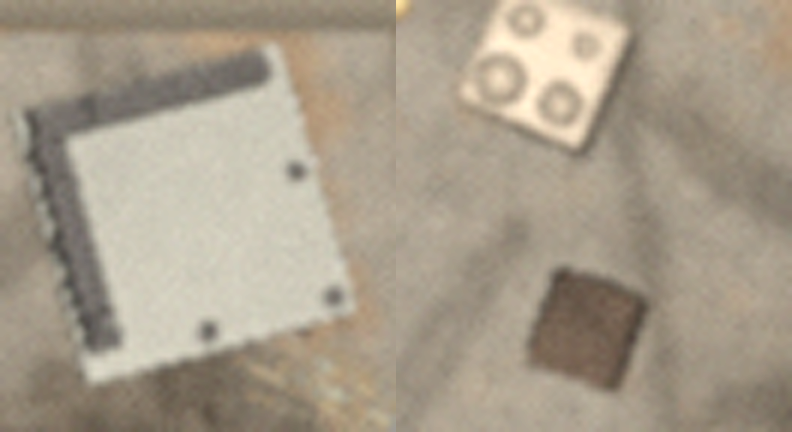

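View pics/cs.png

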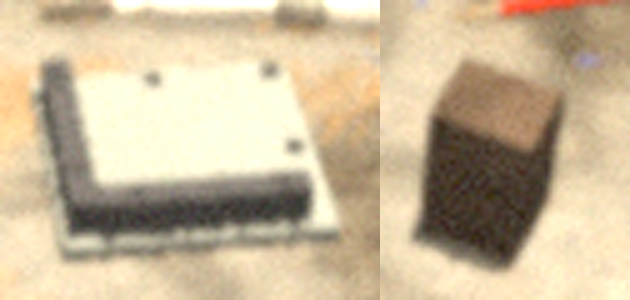

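The top crop gives the plate corners, the inner fence corner and the block's top face, all sharp enough to pick. The side crop shows the block's top face plus two bottom corners, and the jig's outline. Next I'll fit poses to these.

```bash
python3 - <<'E'
from h import *
import pickle
from scipy.optimize import least_squares as LS
C=pickle.load(open("c0.pkl","rb"))
T=lambda u,v,o:("top",(np.array([u,v])+.5)/6-.5+o)
S=lambda u,v,o:("side",(np.array([u,v])+.5)/5-.5+o)
def W(p,l):
    c,s=np.cos(p[2]),np.sin(p[2]);return [p[0]+c*l[0]-s*l[1],p[1]+s*l[0]+c*l[1],l[2]]
def fit(obs,p0,name):
    f=lambda p:np.concatenate([proj(C[n],W(p,l(p)))-px for (n,px),l in obs])
    for sel in("all",):
        r=LS(f,p0,loss="soft_l1");print(name,r.x.round(4),"\n",f(r.x).reshape(-1,2).round(1).tolist())
    return r.x
oj=np.array([295,192]);ob=np.array([208,205]);sj=np.array([262,160]);sb=np.array([310,225])
P=lambda x,y,z:(lambda p:(x,y,z))
jig=[(T(275,45,oj),P(.051,-.059,.008)),(T(352,310,oj),P(-.059,-.059,.008)),(T(90,382,oj),P(-.059,.051,.008)),
 (T(66,134,oj),lambda p:(p[3],p[3],.026)),
 (S(340,236,sj),P(-.059,.051,.008)),(S(283,62,sj),P(-.059,-.059,.008)),(S(66,252,sj),P(.051,.051,.003)),(S(98,184,sj),lambda p:(p[3],p[3],.026))]
j=fit(jig,[.52,.22,.2,.037],"jig")
print("corner",W(j,(j[3],j[3],.008)))
h=[(.018,.017),(.018,-.017),(-.018,-.017),(-.018,.017)]
t=[(165,268),(250,298),(220,388),(133,357)]
# side: right=-x, up=-y : top corner (80,60) = far right.. = own(+,-)
s=[((80,60),1),((185,97),2),((150,155),3),((58,113),0)]
for q in (0,1):
  H=h if q==0 else [(b,a) for a,b in h]
  o=[(T(*t[i],ob),P(*H[i],.058)) for i in range(4)]+[(S(*u,sb),P(*H[i],.058)) for u,i in s]+[(S(32,235,sb),P(*H[0],0)),(S(125,268,sb),P(*H[3],0))]
  fit(o,[.44,.417,-.3],"block")
  for k in("top","side"): fit([x for x in o if x[0][0]==k],[.44,.417,-.3],k)
E
```

```text
jig [0.5225 0.2269 0.2709 0.0347] 
 [[0.5, -0.6], [1.0, 0.4], [-0.7, 0.7], [0.1, 0.4], [-0.1, -1.2], [0.1, 0.2], [-0.9, 2.0], [-0.0, 0.5]]
corner [np.float64(0.5465698237788461), np.float64(0.2695580087929574), 0.008]
block [ 0.4427  0.4181 -0.3277] 
 [[-0.3, -0.3], [0.3, -0.1], [-0.4, 0.8], [-0.7, 0.7], [0.6, -1.6], [-0.2, -2.1], [-0.6, -0.4], [-2.8, 0.7], [0.0, -0.1], [1.0, 0.6]]
top [ 0.4432  0.4175 -0.323 ] 
 [[-0.1, -0.6], [0.5, -0.4], [-0.0, 0.5], [-0.4, 0.5]]
side [ 0.4424  0.4189 -0.3411] 
 [[1.0, -1.3], [0.0, -1.6], [-0.6, 0.0], [-2.8, 0.9], [0.1, 0.1], [1.0, 1.0]]
block [ 0.4421  0.4352 -1.17  ] 
 [[0.6, -0.3], [-28.2, 0.7], [-17.1, 1.2], [12.1, 0.3], [-0.3, 25.3], [-0.0, 13.7], [-0.6, -12.5], [-2.8, -0.1], [0.1, -0.9], [1.1, -11.5]]
top [ 0.4432  0.4174 -0.4316] 
 [[0.5, -0.8], [-20.5, 8.5], [-0.5, 0.7], [20.8, -8.5]]
side [ 0.4416  0.4363 -1.1819] 
 [[-0.2, 25.8], [0.2, 14.4], [-0.2, -11.9], [-2.5, 0.3], [0.3, -0.5], [1.5, -10.9]]
```

Both fits are consistent, with residuals of about 1 px:
- **Block:** (0.443, 0.418), yaw -0.33.
- **Corner:** (0.5466, 0.2696), yaw 0.271.

I'll close along the block's own y, which keeps the fingers clear of the cube, and hover above it first.

>>> {"method": "move_arm", "body": {
  "increments": [
    [-0.42, -0.118, 0.12, 0, 0, -0.01, 1],
    [-0.845, -0.235, 0.3, 0, 0, -0.018, 1],
    [-0.845, -0.235, 0.375, 0, 0, -0.018, 1],
    [-0.845, -0.235, 0.375, 0, 0, -0.018, 1],
    [-0.845, -0.235, 0.375, 0, 0, -0.018, 1],
    [-0.845, -0.235, 0.375, 0, 0, -0.018, 1],
    [-0.845, -0.235, 0.375, 0, 0, -0.018, 1],
    [-0.845, -0.235, 0.375, 0, 0, -0.018, 1],
    [-0.845, -0.235, 0.375, 0, 0, -0.018, 1],
    [-0.845, -0.235, 0.375, 0, 0, -0.018, 1]
  ]
}}

```text
time_s: 1.43
position: [0.4434, 0.4184, 0.1211]
tcp_rot: [[-0.946, 0.324, -0.0], [0.324, 0.946, 0.0], [0.001, 0.0, -1.0]]
force: [-0.6, -0.2, -0.4]
opening: 0.998
grasp_force: 0.0
```

```bash
cat >> h.py <<'E'
def to(p,yaw=None):
    "increments (normalised) from the measured pose to world p, with tool y at jig/block yaw+90deg"
    s=bot.read_state();R=s["tcp_rot"];d=R.T@(np.array(p)-s["position"])/.3
    y=np.degrees(np.arctan2(R[1,1],R[0,1]))
    print("t",round(s["time_s"],2),"pos",s["position"].round(4),"tooly",y.round(2),"z",R[:,2].round(4),"F",s["force"].round(2),"M",s["moment"].round(2),"open",round(s["opening"],3),"gf",round(s["grasp_force"],1))
    print("inc",d.round(4),"wz",None if yaw is None else round(-(np.degrees(yaw)+90-y)/180,4))
E
python3 -c "
from h import *
to([.443,.4178,.035],-.33)
c=viewer.capture('top');cv2.imwrite('pics/t1.png',c['image'])"
```

```text
t 1.43 pos [0.4434 0.4184 0.1211] tooly 71.09 z [-5.e-04  2.e-04 -1.e+00] F [-0.58 -0.19 -0.36] M [ 0.03 -0.   -0.05] open 0.998 gf 0.0
inc [ 0.0005 -0.0024  0.287 ] wz -0.0
```

Aligned within 1 mm. Now I'll descend, close and lift a little.

>>> {"method": "move_arm", "body": {
  "increments": [
    [0, -0.002, 0.1, 0, 0, 0, 1],
    [0, -0.002, 0.2, 0, 0, 0, 1],
    [0, -0.002, 0.285, 0, 0, 0, 1],
    [0, -0.002, 0.285, 0, 0, 0, 1],
    [0, -0.002, 0.285, 0, 0, 0, 0],
    [0, -0.002, 0.285, 0, 0, 0, 0],
    [0, -0.002, 0.285, 0, 0, 0, 0],
    [0, -0.002, 0.285, 0, 0, 0, 0],
    [0, -0.002, 0.285, 0, 0, 0, 0],
    [0, -0.002, 0.285, 0, 0, 0, 0]
  ]
}}

```text
time_s: 2.32
position: [0.4438, 0.4181, 0.0367]
tcp_rot: [[-0.946, 0.323, 0.002], [0.323, 0.946, 0.001], [-0.001, 0.001, -1.0]]
force: [-0.6, 0.5, 0.4]
opening: 0.632
grasp_force: 0.0
```

```bash
python3 -c "
from h import *
to([.443,.4178,.09],.271)"
```

```text
t 2.32 pos [0.4438 0.4181 0.0367] tooly 71.14 z [ 0.0016  0.001  -1.    ] F [-0.61  0.47  0.4 ] M [0.01 0.01 0.01] open 0.632 gf 0.0
inc [ 0.002  -0.0016 -0.1778] wz -0.1911
```

>>> {"method": "move_arm", "body": {
  "increments": [
    [0, 0, 0, 0, 0, 0, 0],
    [0, 0, 0, 0, 0, 0, 0],
    [0, 0, 0, 0, 0, 0, 0],
    [0, 0, 0, 0, 0, 0, 0],
    [0, 0, 0, 0, 0, 0, 0],
    [0, 0, 0, 0, 0, 0, 0],
    [0, 0, 0, 0, 0, 0, 0],
    [0, 0, 0, 0, 0, 0, 0],
    [0, 0, 0, 0, 0, 0, 0],
    [0, 0, 0, 0, 0, 0, 0]
  ]
}}

```text
time_s: 3.15
position: [0.4433, 0.4175, 0.0356]
tcp_rot: [[-0.946, 0.323, -0.0], [0.323, 0.946, -0.001], [0.0, -0.001, -1.0]]
force: [-0.5, -2.8, 4.0]
opening: 0.384
grasp_force: 30.0
```

```bash
python3 -c "
from h import *
to([.443,.4178,.09],.271)"
```

```text
t 3.15 pos [0.4433 0.4175 0.0356] tooly 71.14 z [-2.e-04 -6.e-04 -1.e+00] F [-0.51 -2.78  3.95] M [-0.43 -0.    0.05] open 0.384 gf 30.0
inc [ 0.0012  0.0006 -0.1813] wz -0.191
```

Gripped: the opening of 33.4 mm matches the 34 mm side. I'll lift straight up, hold, then turn to the jig's yaw.

>>> {"method": "move_arm", "body": {
  "increments": [
    [0, 0, -0.08, 0, 0, 0, 0],
    [0, 0, -0.16, 0, 0, 0, 0],
    [0, 0, -0.2, 0, 0, 0, 0],
    [0, 0, -0.2, 0, 0, 0, 0],
    [0, 0, -0.2, 0, 0, -0.04, 0],
    [0, 0, -0.2, 0, 0, -0.08, 0],
    [0, 0, -0.2, 0, 0, -0.12, 0],
    [0, 0, -0.2, 0, 0, -0.16, 0],
    [0, 0, -0.2, 0, 0, -0.191, 0],
    [0, 0, -0.2, 0, 0, -0.191, 0]
  ]
}}

```text
time_s: 3.98
position: [0.4422, 0.4172, 0.0936]
tcp_rot: [[-0.963, -0.269, -0.003], [-0.269, 0.963, -0.002], [0.003, -0.001, -1.0]]
force: [-0.7, 0.7, -5.6]
opening: 0.387
grasp_force: 30.0
```

```bash
python3 - <<'E'
from h import *
c,s=np.cos(.271),np.sin(.271)
# hover over a point 12 mm short of the seat in both own axes
l=np.array([-.018-.012,-.017-.012]);p=np.array([.5466+c*l[0]-s*l[1],.2696+s*l[0]+c*l[1],.085]);print(p)
to(p,.271)
for n in("side","top"):
    k=viewer.capture(n);cv2.imwrite(f"pics/{n}2.png",k["image"])
    for r in nets.find_in(n,"block_mid")[:1]:print(n,r)
    print(proj(k,bot.read_state()["position"]-[0,0,.006]))
    a=k["image"]
a=viewer.capture("side")["image"][140:300,230:390];b=viewer.capture("top")["image"][180:340,180:340]
cv2.imwrite("pics/g2.png",cv2.convertScaleAbs(np.hstack([cv2.resize(i,(400,400),interpolation=2) for i in(a,b)]),alpha=1.7))
E
```

```text
[0.52545805 0.23362754 0.085     ]
t 3.98 pos [0.4422 0.4172 0.0936] tooly 105.61 z [-0.0027 -0.0015 -1.    ] F [-0.68  0.66 -5.57] M [ 0.04  0.05 -0.05] open 0.387 gf 30.0
inc [-0.1027 -0.6641  0.0287] wz 0.0005
[334.31739857 231.38538335]
[238.88977652 259.41772717]
```

View pics/g2.png

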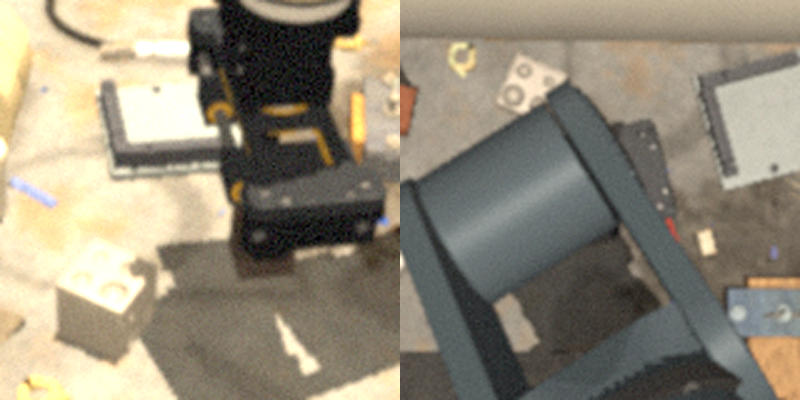

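The block hangs in the fingers (side crop near (265,245)) and the measured load of about 5 N agrees with its weight. The cube is undisturbed. Next I'll carry the block over the plate, 12 mm short of both fences.

>>> {"method": "move_arm", "body": {
  "increments": [
    [-0.02, -0.1, 0, 0, 0, 0, 0],
    [-0.04, -0.22, 0, 0, 0, 0, 0],
    [-0.06, -0.35, 0, 0, 0, 0, 0],
    [-0.08, -0.48, 0, 0, 0, 0, 0],
    [-0.1, -0.6, 0.01, 0, 0, 0, 0],
    [-0.103, -0.664, 0.03, 0, 0, 0, 0],
    [-0.103, -0.664, 0.03, 0, 0, 0, 0],
    [-0.103, -0.664, 0.03, 0, 0, 0, 0],
    [-0.103, -0.664, 0.03, 0, 0, 0, 0],
    [-0.103, -0.664, 0.03, 0, 0, 0, 0]
  ]
}}

```text
time_s: 5.12
position: [0.526, 0.2351, 0.0868]
tcp_rot: [[-0.963, -0.268, 0.0], [-0.268, 0.963, 0.0], [-0.0, 0.0, -1.0]]
force: [-0.3, -0.8, -6.4]
opening: 0.386
grasp_force: 30.0
```

```bash
python3 - <<'E'
from h import *
to([.5255,.2336,.046],.271)
a=viewer.capture("side")["image"][130:250,220:340]
b=viewer.capture("top")["image"][170:290,270:390]
cv2.imwrite("pics/g3.png",cv2.convertScaleAbs(np.hstack([cv2.resize(i,(400,400),interpolation=2) for i in(a,b)]),alpha=1.7))
E
```

```text
t 5.12 pos [0.526  0.2351 0.0868] tooly 105.57 z [ 2.e-04  4.e-04 -1.e+00] F [-0.33 -0.8  -6.38] M [ 0.02  0.01 -0.03] open 0.386 gf 30.0
inc [ 0.0029 -0.0045  0.1358] wz 0.0002
```

View pics/g3.png

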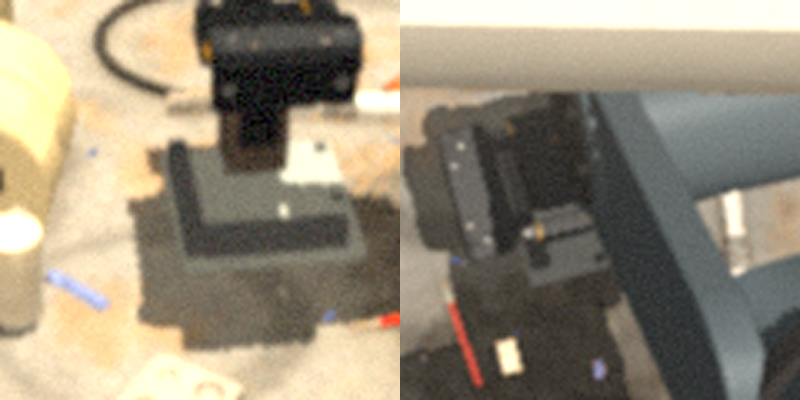

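The block hangs upright over the plate, clear of both fences (side crop about (250,150)). I'll descend to just above contact.

>>> {"method": "move_arm", "body": {
  "increments": [
    [0.003, -0.004, 0.05, 0, 0, 0, 0],
    [0.003, -0.004, 0.1, 0, 0, 0, 0],
    [0.003, -0.004, 0.13, 0, 0, 0, 0],
    [0.003, -0.004, 0.137, 0, 0, 0, 0],
    [0.003, -0.004, 0.137, 0, 0, 0, 0],
    [0.003, -0.004, 0.137, 0, 0, 0, 0]
  ]
}}

```text
time_s: 5.72
position: [0.5261, 0.2332, 0.0457]
tcp_rot: [[-0.963, -0.268, 0.001], [-0.268, 0.963, 0.0], [-0.001, -0.0, -1.0]]
force: [0.9, 0.5, -5.4]
opening: 0.387
grasp_force: 30.0
```

```bash
python3 - <<'E'
from h import *
to([.5255,.2336,.0435],.271)
E
```

```text
t 5.72 pos [0.5261 0.2332 0.0457] tooly 105.55 z [ 6.e-04  1.e-04 -1.e+00] F [ 0.91  0.54 -5.4 ] M [0.01 0.01 0.02] open 0.387 gf 30.0
inc [0.0014 0.0019 0.0074] wz 0.0001
```

>>> {"method": "move_arm", "body": {
  "increments": [
    [0, 0, 0.003, 0, 0, 0, 0],
    [0, 0, 0.005, 0, 0, 0, 0],
    [0, 0, 0.005, 0, 0, 0, 0],
    [0, 0, 0.005, 0, 0, 0, 0]
  ]
}}

```text
time_s: 6.05
position: [0.526, 0.2327, 0.0443]
tcp_rot: [[-0.964, -0.267, 0.001], [-0.267, 0.964, 0.0], [-0.001, -0.0, -1.0]]
force: [-0.4, 0.1, -4.8]
opening: 0.39
grasp_force: 30.0
```

>>> {"method": "move_arm", "body": {
  "increments": [
    [0, 0, 0.002, 0, 0, 0, 0],
    [0, 0, 0.002, 0, 0, 0, 0],
    [0, 0, 0.002, 0, 0, 0, 0]
  ]
}}

```text
time_s: 6.3
position: [0.5261, 0.2327, 0.0436]
tcp_rot: [[-0.964, -0.267, 0.001], [-0.267, 0.964, 0.0], [-0.001, -0.0, -1.0]]
force: [-0.3, -0.0, -3.5]
opening: 0.386
grasp_force: 30.0
```

>>> {"method": "move_arm", "body": {
  "increments": [
    [0, 0, 0.002, 0, 0, 0, 0],
    [0, 0, 0.002, 0, 0, 0, 0],
    [0, 0, 0.002, 0, 0, 0, 0]
  ]
}}

```text
time_s: 6.55
position: [0.5261, 0.2327, 0.0436]
tcp_rot: [[-0.964, -0.268, 0.001], [-0.268, 0.964, 0.0], [-0.001, -0.0, -1.0]]
force: [-1.3, -0.6, 4.5]
opening: 0.388
grasp_force: 30.0
```

Contact is at z = 0.0436, exactly as expected, and the stiffness is about 13 N/mm. I'll ease the load off and slide towards the corner, stopping about 2 mm short.

>>> {"method": "move_arm", "body": {
  "increments": [
    [0, 0, -0.002, 0, 0, 0, 0],
    [-0.008, 0.01, -0.002, 0, 0, 0, 0],
    [-0.017, 0.02, -0.002, 0, 0, 0, 0],
    [-0.025, 0.03, -0.002, 0, 0, 0, 0],
    [-0.031, 0.036, -0.002, 0, 0, 0, 0],
    [-0.031, 0.036, -0.002, 0, 0, 0, 0],
    [-0.031, 0.036, -0.002, 0, 0, 0, 0]
  ]
}}

```text
time_s: 7.13
position: [0.5308, 0.2445, 0.0436]
tcp_rot: [[-0.963, -0.268, -0.003], [-0.268, 0.963, -0.002], [0.003, -0.001, -1.0]]
force: [-2.8, -4.2, 4.5]
opening: 0.387
grasp_force: 30.0
```

```bash
cat >> h.py <<'E'
def loc():
    s=bot.read_state();a=.271;J=np.array([[np.cos(a),np.sin(a)],[-np.sin(a),np.cos(a)]])
    R=s["tcp_rot"]
    print("t",round(s["time_s"],2),"own xy mm",(1e3*J@(s["position"][:2]-[.5466,.2696])).round(2),"z",s["position"][2].round(4),"F own",(J@s["force"][:2]).round(2),"Fz",s["force"][2].round(2),"M",s["moment"].round(2),"toolz",R[:,2].round(4),"yaw",(np.degrees(np.arctan2(R[1,1],R[0,1]))-90).round(2))
E
python3 -c "
from h import *
loc()"
```

```text
t 7.13 own xy mm [-21.98 -19.9 ] z 0.0436 F own [-3.78 -3.29] Fz 4.53 M [-0.75  0.47  0.07] toolz [-0.0028 -0.0023 -1.    ] yaw 15.57
```

>>> {"method": "move_arm", "body": {
  "increments": [
    [0, 0, -0.002, 0, 0, 0, 0],
    [-0.003, 0, -0.002, 0, 0, 0, 0],
    [-0.006, 0, -0.002, 0, 0, 0, 0],
    [-0.006, 0, -0.002, 0, 0, 0, 0],
    [-0.006, 0, -0.002, 0, 0, 0, 0]
  ]
}}

```text
time_s: 7.55
position: [0.5326, 0.246, 0.0436]
tcp_rot: [[-0.964, -0.268, -0.002], [-0.268, 0.964, -0.0], [0.002, 0.0, -1.0]]
force: [-3.0, -1.0, 0.3]
opening: 0.392
grasp_force: 30.0
```

```bash
python3 -c "
from h import *
loc()"
```

```text
t 7.55 own xy mm [-19.77 -18.95] z 0.0436 F own [-3.18 -0.2 ] Fz 0.27 M [-0.16  0.62 -0.01] toolz [-2.2e-03 -4.0e-04 -1.0e+00] yaw 15.52
```

>>> {"method": "move_arm", "body": {
  "increments": [
    [-0.003, 0, -0.0005, 0, 0, 0, 0],
    [-0.003, 0, -0.0005, 0, 0, 0, 0],
    [-0.003, 0, -0.0005, 0, 0, 0, 0]
  ]
}}

```text
time_s: 7.8
position: [0.5357, 0.2468, 0.0437]
tcp_rot: [[-0.964, -0.267, 0.002], [-0.267, 0.964, 0.001], [-0.002, 0.0, -1.0]]
force: [-0.3, -0.1, -5.7]
opening: 0.386
grasp_force: 30.0
```

```bash
python3 -c "
from h import *
loc()"
```

```text
t 7.8 own xy mm [-16.61 -19.06] z 0.0437 F own [-0.34 -0.04] Fz -5.73 M [ 0.07  0.05 -0.03] toolz [ 2.4e-03  8.0e-04 -1.0e+00] yaw 15.51
```

>>> {"method": "move_arm", "body": {
  "increments": [
    [-0.003, 0, 0, 0, 0, 0, 0],
    [-0.003, 0, 0, 0, 0, 0, 0],
    [-0.003, 0, 0, 0, 0, 0, 0]
  ]
}}

```text
time_s: 8.05
position: [0.5357, 0.2467, 0.0439]
tcp_rot: [[-0.964, -0.267, 0.001], [-0.267, 0.964, 0.0], [-0.001, 0.0, -1.0]]
force: [-0.5, 0.3, -5.1]
opening: 0.39
grasp_force: 30.0
```

```bash
python3 -c "
from h import *
loc()"
```

```text
t 8.05 own xy mm [-16.62 -19.15] z 0.0439 F own [-0.37  0.44] Fz -5.05 M [0.07 0.02 0.02] toolz [ 5.e-04  2.e-04 -1.e+00] yaw 15.51
```

>>> {"method": "move_arm", "body": {
  "increments": [
    [-0.003, 0, 0, 0, 0, 0, 0],
    [-0.003, 0, 0, 0, 0, 0, 0],
    [-0.003, 0, 0, 0, 0, 0, 0]
  ]
}}

```text
time_s: 8.3
position: [0.5363, 0.2468, 0.0441]
tcp_rot: [[-0.964, -0.267, 0.0], [-0.267, 0.964, 0.0], [-0.0, -0.0, -1.0]]
force: [0.3, 0.2, -6.4]
opening: 0.388
grasp_force: 30.0
```

```bash
python3 -c "
from h import *
loc()"
```

```text
t 8.3 own xy mm [-15.98 -19.19] z 0.0441 F own [0.35 0.08] Fz -6.44 M [ 0.03 -0.07 -0.02] toolz [ 2.e-04  0.e+00 -1.e+00] yaw 15.51
```

>>> {"method": "move_arm", "body": {
  "increments": [
    [0, 0.003, 0, 0, 0, 0, 0],
    [0, 0.003, 0, 0, 0, 0, 0],
    [0, 0.003, 0, 0, 0, 0, 0]
  ]
}}

```text
time_s: 8.55
position: [0.5359, 0.2477, 0.0441]
tcp_rot: [[-0.964, -0.268, 0.0], [-0.268, 0.964, 0.0], [-0.0, 0.0, -1.0]]
force: [-0.0, -0.6, -5.0]
opening: 0.384
grasp_force: 30.0
```

```bash
python3 -c "
from h import *
loc()"
```

```text
t 8.55 own xy mm [-16.13 -18.22] z 0.0441 F own [-0.16 -0.58] Fz -4.96 M [ 0.05 -0.02 -0.05] toolz [ 0.  0. -1.] yaw 15.52
```

The block is hovering 0.5 mm above the plate, so there is no drag and contact with a fence will show cleanly. I'll step on in x.

>>> {"method": "move_arm", "body": {
  "increments": [
    [-0.003, 0, 0, 0, 0, 0, 0],
    [-0.003, 0, 0, 0, 0, 0, 0],
    [-0.003, 0, 0, 0, 0, 0, 0]
  ]
}}

```text
time_s: 8.8
position: [0.5363, 0.2478, 0.0441]
tcp_rot: [[-0.964, -0.268, -0.001], [-0.268, 0.964, -0.0], [0.001, 0.0, -1.0]]
force: [-1.1, 0.1, -4.4]
opening: 0.392
grasp_force: 30.0
```

```bash
python3 -c "
from h import *
loc()"
```

```text
t 8.8 own xy mm [-15.71 -18.23] z 0.0441 F own [-1.05  0.38] Fz -4.39 M [ 0.02  0.22 -0.01] toolz [-1.1e-03 -2.0e-04 -1.0e+00] yaw 15.52
```

>>> {"method": "move_arm", "body": {
  "increments": [
    [-0.003, 0, 0, 0, 0, 0, 0],
    [-0.003, 0, 0, 0, 0, 0, 0],
    [-0.003, 0, 0, 0, 0, 0, 0]
  ]
}}

```text
time_s: 9.05
position: [0.5364, 0.2478, 0.0439]
tcp_rot: [[-0.964, -0.268, -0.003], [-0.268, 0.964, -0.001], [0.003, 0.0, -1.0]]
force: [-3.6, -1.1, -3.3]
opening: 0.388
grasp_force: 30.0
```

```bash
python3 -c "
from h import *
loc()"
```

```text
t 9.05 own xy mm [-15.61 -18.25] z 0.0439 F own [-3.72 -0.07] Fz -3.34 M [-0.14  0.65  0.07] toolz [-2.7e-03 -8.0e-04 -1.0e+00] yaw 15.53
```

The far fence is touched at 3.7 N. Now y, towards the left fence.

>>> {"method": "move_arm", "body": {
  "increments": [
    [0, 0.003, 0, 0, 0, 0, 0],
    [0, 0.003, 0, 0, 0, 0, 0],
    [0, 0.003, 0, 0, 0, 0, 0]
  ]
}}

```text
time_s: 9.3
position: [0.5363, 0.2485, 0.0437]
tcp_rot: [[-0.963, -0.268, -0.003], [-0.268, 0.963, -0.001], [0.003, -0.0, -1.0]]
force: [-4.4, -3.5, -4.1]
opening: 0.385
grasp_force: 30.0
```

```bash
python3 -c "
from h import *
loc()"
```

```text
t 9.3 own xy mm [-15.62 -17.6 ] z 0.0437 F own [-5.14 -2.23] Fz -4.09 M [-0.54  0.74  0.01] toolz [-0.0027 -0.0012 -1.    ] yaw 15.54
```

>>> {"method": "move_arm", "body": {
  "increments": [
    [0, 0.003, 0, 0, 0, 0, 0],
    [0, 0.003, 0, 0, 0, 0, 0],
    [0, 0.003, 0, 0, 0, 0, 0]
  ]
}}

```text
time_s: 9.55
position: [0.5361, 0.249, 0.0437]
tcp_rot: [[-0.963, -0.268, -0.003], [-0.268, 0.963, -0.002], [0.003, -0.001, -1.0]]
force: [-3.6, -3.7, -5.0]
opening: 0.386
grasp_force: 30.0
```

```bash
python3 -c "
from h import *
loc()"
```

```text
t 9.55 own xy mm [-15.59 -17.02] z 0.0437 F own [-4.51 -2.64] Fz -5.0 M [-0.74  0.78  0.04] toolz [-0.0026 -0.0017 -1.    ] yaw 15.55
```

>>> {"method": "move_arm", "body": {
  "increments": [
    [0, 0.003, 0, 0, 0, 0, 0],
    [0, 0.003, 0, 0, 0, 0, 0],
    [0, 0.003, 0, 0, 0, 0, 0]
  ]
}}

```text
time_s: 9.8
position: [0.5361, 0.2491, 0.0437]
tcp_rot: [[-0.963, -0.269, -0.002], [-0.269, 0.963, -0.003], [0.003, -0.002, -1.0]]
force: [-3.3, -6.8, -4.1]
opening: 0.387
grasp_force: 30.0
```

```bash
python3 -c "
from h import *
loc()"
```

```text
t 9.8 own xy mm [-15.59 -16.95] z 0.0437 F own [-4.96 -5.63] Fz -4.1 M [-1.19  0.63  0.06] toolz [-0.0024 -0.0029 -1.    ] yaw 15.59
```

The left fence is touched too: y stopped moving and its force jumped. Part of that force is drag on the far fence, so I'll press a bit more, settle, and check for drift.

>>> {"method": "move_arm", "body": {
  "increments": [
    [-0.001, 0.003, 0, 0, 0, 0, 0],
    [-0.001, 0.003, 0, 0, 0, 0, 0],
    [-0.001, 0.003, 0, 0, 0, 0, 0],
    [-0.001, 0.003, 0, 0, 0, 0, 0],
    [-0.001, 0.003, 0, 0, 0, 0, 0],
    [-0.001, 0.003, 0, 0, 0, 0, 0],
    [-0.001, 0.003, 0, 0, 0, 0, 0],
    [-0.001, 0.003, 0, 0, 0, 0, 0]
  ]
}}

```text
time_s: 10.47
position: [0.5361, 0.2492, 0.0437]
tcp_rot: [[-0.963, -0.269, -0.003], [-0.269, 0.963, -0.004], [0.004, -0.003, -1.0]]
force: [-3.5, -9.0, -4.2]
opening: 0.388
grasp_force: 30.0
```

```bash
python3 - <<'E'
from h import *
loc()
a=viewer.capture("side")["image"][130:250,220:340]
loc()
b=viewer.capture("top")["image"][170:290,270:390]
for i in range(6): viewer.capture("top")
loc()
cv2.imwrite("pics/g4.png",cv2.convertScaleAbs(np.hstack([cv2.resize(i,(400,400),interpolation=2) for i in(a,b)]),alpha=1.7))
E
```

```text
t 10.47 own xy mm [-15.57 -16.85] z 0.0437 F own [-5.79 -7.75] Fz -4.21 M [-1.73  0.61  0.06] toolz [-0.0029 -0.0042 -1.    ] yaw 15.62
t 10.52 own xy mm [-15.56 -16.86] z 0.0437 F own [-5.5  -8.73] Fz -4.68 M [-1.76  0.62  0.05] toolz [-0.0028 -0.0043 -1.    ] yaw 15.62
t 10.87 own xy mm [-15.56 -16.88] z 0.0437 F own [-6.09 -7.74] Fz -2.82 M [-1.7   0.62  0.08] toolz [-0.0029 -0.0043 -1.    ] yaw 15.61
```

View pics/g4.png

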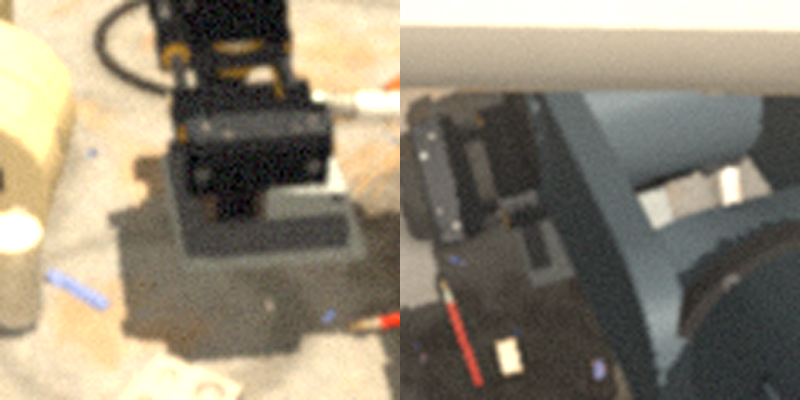

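The block sits in the inner corner (side crop about (230,205)), upright with the fingers above the fences. The forces hold steady at about 6 N and 8 N and the position isn't moving, so I'll hand in.

```bash
python3 -c "
from h import *
print(workorder.hand_in())"
```

```text
the job is handed in; nothing more can be done
None
```

The block is standing on the plate, held in the gripper and pressed into the corner at about 6 N on the far fence and 8 N on the left; the job is handed in after 11 s, but `hand_in()` gave no verdict.

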